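Seat a coin capsule in the examination stage and bring the magnifier over it

TASK

With the fingertips, push the larger round coin capsule across the flat examination stage until it drops into the empty round recess and lies flat in it; then push the swing-arm magnifier round as far as its stop, so that its lens stands over the coin. Do not pick the capsule up or push it off the stage, and do not disturb the smaller coin capsule, the loupe or the other things on the desk.

Things in the scene. Friction and masses are not known exactly. Their poses are not given: they have to be found in the camera images.
- stage: Fixed grey slab 230 mm (its x) by 300 mm (its y) by 20 mm high, lying on the counter at varying places and yaw. Origin at the centre of its underside, z up. In its top: an empty round recess, dark-floored, 52 mm across, 6 mm deep, centred at (-20, 0) mm, and a recess 34 mm across and 6 mm deep at (-85, 0) mm that holds the smaller capsule. The magnifier's post, up to 26 mm thick, stands at (65, 0) mm.
- recess (a point): Centre of the floor of the empty recess, 14 mm above the counter (the stage's top is 6 mm higher). Axes as the stage's. If the pushed capsule hangs with its near edge on the rim, a light press (5 N) from above on that edge seats it.
- coin: Larger coin capsule: loose disc 46 mm across, 8 mm thick, clear plastic with a coin inside, 30 to 54 g. Starts flat on the stage's top, 70 to 105 mm from the recess centre on the stage's +y or -y side. Origin at the centre of its underside: 20 mm above the counter at the start, 14 mm when seated (its top then 2 mm proud of the stage). The recess leaves it 3 mm of play all round. z up.
- magnifier (a joint): Swing of the magnifier arm about its upright post, rad: 0 = parked, swung aside to the stage's +y side; grows anticlockwise seen from above; 1.8 = at its stop, the lens above the empty recess. Starts at 0 to 0.25. The hinge is lightly stiff (about 0.6 N at the lens) and stays where it is left.
- lens (a point): Centre of the magnifier's lens, 80 mm above the counter, 85 mm from the post's axis. The round lens frame is 64 mm across and reaches from 73 to 87 mm above the counter; it may be pushed anywhere on its rim.
- pivot (a point): Point on the axis of the magnifier's post, 80 mm above the counter; the magnifier turns about the vertical through it. Post, hub (22 mm across) and cap reach 97 mm above the counter.
- small_coin: Smaller coin capsule, 30 mm across, 8 mm thick, seated in the smaller recess; to be left there. Origin at the centre of its underside.
- loupe: Black round loupe, 32 mm across and 30 mm high, standing loose on the stage opposite the larger capsule; to be left there. Origin at the centre of its underside.
- stamp: Hand stamp, 60 by 35 mm, 64 mm high, loose on the counter beside the stage's -y edge. Origin at the centre of its underside.
- tape_roll: Roll of clear tape, 84 mm across, 24 mm high, loose on the counter behind the stage. Origin at the centre of its underside.
- stapler: Stapler, 130 mm long (its x), 34 mm wide, 42 mm high, loose on the counter beside the stage's +y edge. Origin at the centre of its underside.
- clip_box: Open box of paper clips, 70 by 50 mm, 22 mm high, loose on the counter behind the stage. Origin at the centre of its underside.
Mind the look-alikes: they are no part of the job. Leave any blue or purple look-alike of the coin alone.

How it is judged:
By the outcome, as a careful person would: the job done as asked, in the order asked, and still so for the second after the job is handed in, with the robot touching nothing.
It also fails if it takes over 61 s, if anything falls off the work surface, if the arm or the gripper's body presses on something with over 40 N, if the wrist force passes 120 N, or if a joint passes its speed limit or range.

ROBOT

A 6-joint arm with a two-finger parallel gripper is mounted at the origin on the work surface. World frame = base frame: x ahead of the robot, y to its left, z up, the work surface at z = 0. Lengths are in m, angles in rad, forces in N, time in s.
With the tool pointing down it reaches from about 0.4 to 0.925 m from the base axis. Payload 3.4 kg.
Tool frame: the origin (TCP) lies on the centre line of the jaws, within the pads' length; the fingertips stand 8 mm ahead of it and the grasp point (between the pads) lies 11 mm behind it; z points along the fingers, y is the line along which they close (so a half turn about z gives the same grasp; the last joint's range is limited). The gripper opens to 85 mm and grips with 20 to 120 N. Pads are 22 mm wide; open, the fingers measure 114 mm over their backs; the gripper's body (76 mm by 85 mm) begins 54 mm behind the grasp point. The pads swing forward as they close: fully open they stand 13 mm farther back than shut.
Start: joints at [-1.31, 0.307, 1.506, -0, 1.328, -0.073], TCP at [0.188, -0.543, 0.239] pointing down, gripper open.
Joint ranges: [-3.12, 3.12], [-1.05, 2.28], [0.14, 2.33], [-1.42, 4.57], [0.1, 2.73], [-2.68, 2.68]. Speed limits (rad/s): [2.57, 2.57, 3.14, 3.14, 3.14, 3.14].

INTERFACE

Orientations are given as a rotation vector (axis times angle).
In Python, from cell import r gives the robot as it stands. Calls block until the motion is done:
- r.move_pose(position, orientation): joint-space move of the TCP to a pose.
- r.movel(position, attitude=None, rate=0.15): straight line of the TCP; attitude=None keeps the orientation; rate is the mean speed in m/s.
- r.move_joints(angles): joint-space move.
- r.command_gripper(opening, f_grip=None): finger opening in m; f_grip is the grip in N (None keeps the last); returns when the fingers have stopped.
- r.wait(seconds).
- r.ik(position, orientation): joint angles nearest the present ones, or None.
- r.grab_frame(name): name is "scene" or "side" or "wrist"; returns a dict with "image" (420x560x3 uint8, red, green, blue), "intrinsics" (3x3 intrinsics, pixels), "R" (3x3) and "t" (3): a world point X has camera coordinates R X + t. Camera axes: x right, y down, z forward; pixel columns grow to the right and rows downward; lengths in m; the calibration is good to about 2 mm. A picture is of the moment at which its call begins. There is no depth.
A pose or a line that the arm cannot do raises r.IKError and nothing moves.
- r.job_done(): hands the job in; it is judged then, once.
Readings, each from a call of its own:
- r.current_clock(): time.
- r.current_qpos(): joint angles.
- r.current_joint_velocities(): joint speeds.
- r.current_joint_efforts(): joint torques, N m.
- r.current_eef_pos(): TCP position.
- r.current_orientation(): TCP orientation.
- r.current_wrist_force(): force on the tool from outside, world axes, zero at the start.
- r.current_wrist_torque(): the same for the moment, N m.
- r.current_opening(): finger opening in m.
- r.current_gripper_force(): force on a finger pad.
Only numpy, scipy, OpenCV 4.12 (cv2) and the standard library are available. Lean on these libraries where they do the work, as an engineer would, in place of code of your own. Each camera call takes 0.05 s, during which the arm holds its last target. There are 200 camera calls.

## Working session

There is one attempt and no reset: what is moved stays moved. The work goes in short steps, each a Python script; the robot and the scene stay as the last script left them, time stands still between calls to the robot, and variables do not carry over. Pictures are saved under pics/ and viewed, at most 10 in all, crops included, and the job is handed in when it is done.

```bash
mkdir -p pics; ls; cat > h.py <<'E'
from cell import r
import numpy as np, cv2, pickle
def snap(cam,name):
    f=r.grab_frame(cam); cv2.imwrite(f'pics/{name}.png',cv2.cvtColor(f['image'],cv2.COLOR_RGB2BGR))
    pickle.dump({k:np.array(v) for k,v in f.items()},open(f'pics/{name}.pkl','wb')); return f
def load(n): return pickle.load(open(f'pics/{n}.pkl','rb'))
def ray(f,u,v,z):
    R,t,K=f['R'],f['t'],f['intrinsics']; c=-R.T@t; d=R.T@np.linalg.solve(K,[u,v,1.]); return c+d*(z-c[2])/d[2]
def proj(f,X):
    p=f['intrinsics']@(f['R']@np.asarray(X,float)+f['t']); return p[:2]/p[2]
E
python3 - <<'E'
from h import *
a=snap('scene','s0');b=snap('side','d0')
for f in (a,b): print(-f['R'].T@f['t'], f['intrinsics'][0,0])
im=np.hstack([cv2.imread('pics/s0.png'),cv2.imread('pics/d0.png')])
print(r.current_orientation(),r.current_clock())
cv2.imwrite('pics/s0b.png',cv2.resize(cv2.imread('pics/s0.png'),(800,600),interpolation=cv2.INTER_CUBIC))
cv2.imwrite('pics/d0b.png',cv2.resize(cv2.imread('pics/d0.png'),(800,600),interpolation=cv2.INTER_CUBIC))
E
```

```text
pics
[1.14505592 0.14797969 0.51033433] 415.67914172310907
[0.47156826 0.67964239 0.57999342] 484.71560677229473
[-3.09609737e+00 -5.21601785e-01  2.47787552e-04] 0.1
```

View pics/s0b.png

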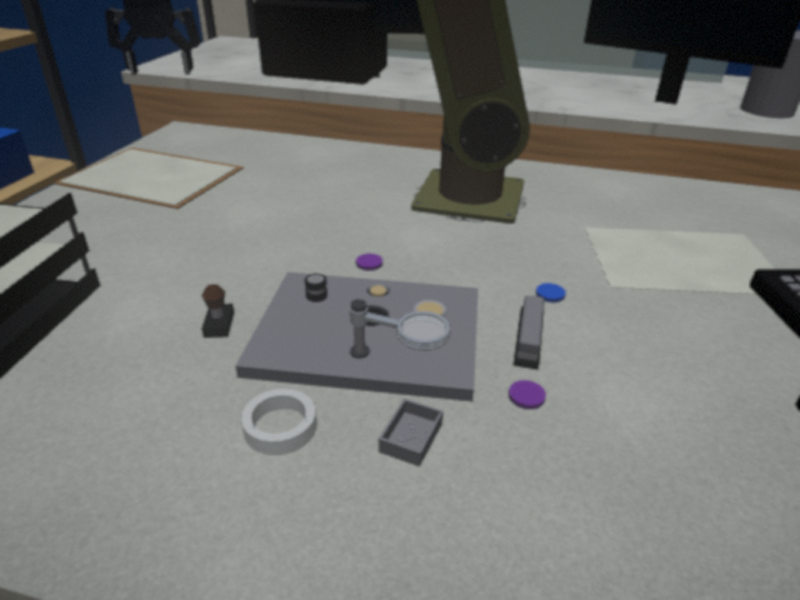

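View pics/d0b.png

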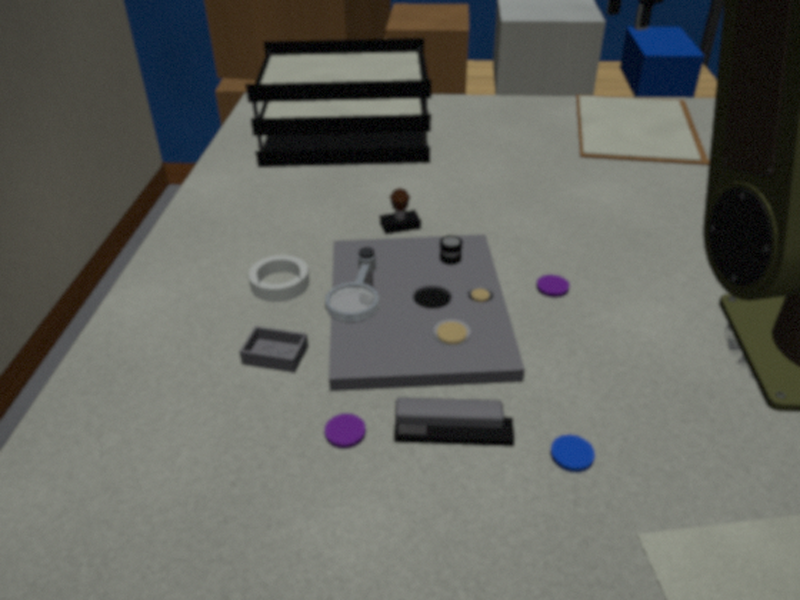

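The scene view shows the gold larger capsule at about (430,308), partly behind the lens at (423,328), the loupe at (316,287) and the small coin at (378,291). In the side view the larger capsule is at (452,331), the recess at (433,297), the small coin at (480,295) and the post cap at (366,255). The blue and purple discs lie on the counter, so they are the look-alikes. The gold 46 mm disc on the stage's +y side fits the description. I'll confirm it in an enlarged crop.

```bash
python3 - <<'E'
from h import *
d=cv2.imread('pics/d0.png')[155:275,220:380]; cv2.imwrite('pics/d0c.png',cv2.resize(d,(800,600),interpolation=cv2.INTER_CUBIC))
d=cv2.imread('pics/s0.png')[185:290,165:345]; cv2.imwrite('pics/s0c.png',cv2.resize(d,None,fx=4.4,fy=4.4,interpolation=cv2.INTER_CUBIC))
E
```

```text
(no output)
```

View pics/d0c.png

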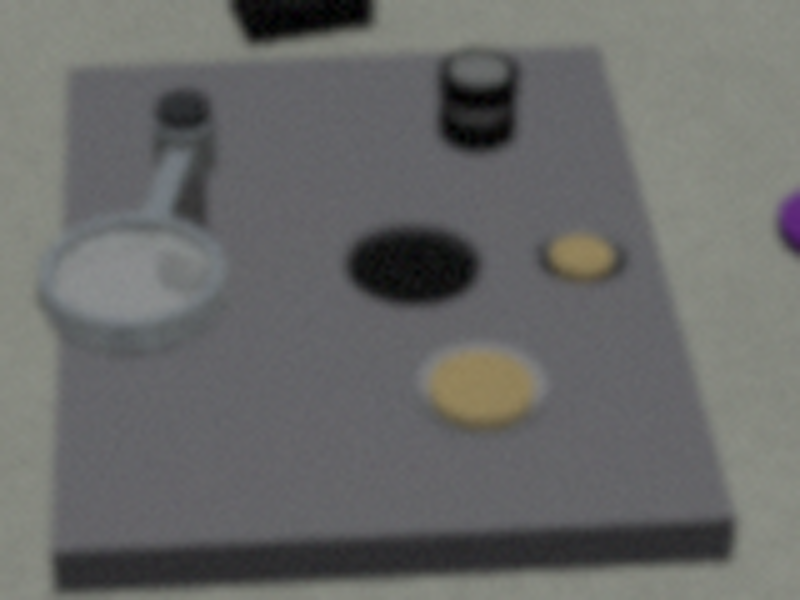

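View pics/s0c.png

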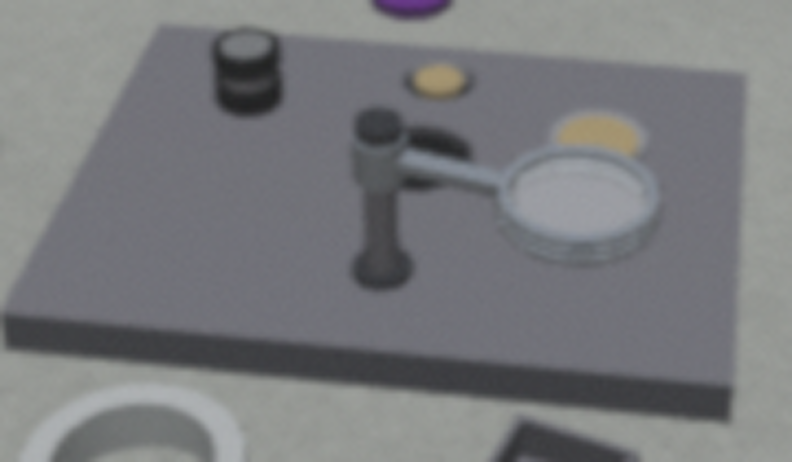

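```bash
cat > m.py <<'E'
from h import *
from scipy.optimize import least_squares
D=load('d0');S=load('s0')
sd=lambda p:np.array(p)/5+[220,155]-.4
ss=lambda p:np.array(p)/4.4+[165,185]-.4
C=np.array([[.115,-.15],[-.115,-.15],[-.115,.15],[.115,.15]])
obs=[(D,sd(p),c,.02) for p,c in zip([(70,70),(600,47),(731,520),(57,553)],C)]+\
 [(S,ss(p),c,.02) for p,c in zip([(6,318),(163,25),(745,74),(731,388)],C)]+\
 [(D,sd((413,265)),(-.02,0),.02),(D,sd((183,107)),(.065,0),.097),(S,ss((380,122)),(.065,0),.097)]
def w(x,c,z):
    a=x[2];return np.array([x[0]+np.cos(a)*c[0]-np.sin(a)*c[1],x[1]+np.sin(a)*c[0]+np.cos(a)*c[1],z])
def res(x): return np.concatenate([proj(f,w(x,c,z))-p for f,p,c,z in obs])
q=least_squares(res,[.6,0,0]); x=q.x
def loc(P): a=x[2];d=P[:2]-x[:2];return np.array([np.cos(a)*d[0]+np.sin(a)*d[1],-np.sin(a)*d[0]+np.cos(a)*d[1]])
E
python3 - <<'E'
from m import *
print(x,np.degrees(x[2]));print(q.fun.reshape(-1,2).round(1).tolist())
for n,f,p,z in [('coin',D,sd((483,386)),.028),('small',D,sd((582,257)),.022),('recess',D,sd((413,265)),.02),('lensD',D,sd((133,272)),.087),('lensS',S,ss((579,194)),.087),('loupeD',D,sd((480,72)),.05),('loupeS',S,ss((246,46)),.05),('capD',D,sd((183,107)),.097),('capS',S,ss((380,122)),.097)]:
    P=ray(f,*p,z);print(n,P.round(4),(loc(P)*1e3).round(1))
print(w(x,(-.02,0),.014))
E
```

```text
[ 0.51056427 -0.05845862  0.13106998] 7.50975653715074
[[-0.7, 0.2], [-0.4, 0.3], [1.3, 0.6], [-1.6, 0.8], [-2.0, -1.6], [-1.0, -1.0], [0.7, -0.8], [1.0, -0.7], [-0.2, 0.3], [-0.3, 0.1], [-0.3, -0.7]]
coin [0.4629 0.0182 0.028 ] [-37.3  82.2]
small [ 0.4261 -0.0681  0.022 ] [-85.    1.5]
recess [ 0.4905 -0.062   0.02  ] [-20.4  -0.9]
lensD [0.5822 0.0359 0.087 ] [83.3 84.2]
lensS [0.5883 0.0356 0.087 ] [89.4 83.1]
loupeD [ 0.4672 -0.1534  0.05  ] [-55.4 -88.5]
loupeS [ 0.4703 -0.1511  0.05  ] [-52.  -86.6]
capD [ 0.5745 -0.0504  0.097 ] [64.5 -0.4]
capS [ 0.5771 -0.0487  0.097 ] [67.2  1. ]
[ 0.49073582 -0.06107252  0.014     ]
```

The larger capsule lies at stage (-37, 82), inside the given 70 to 105 mm range. The measured small coin, recess and post all agree with the given layout, and the magnifier is near 0. I'll cradle the capsule between two slightly open fingertips, starting from a hover behind it.

```bash
cat >> m.py <<'E'
from scipy.spatial.transform import Rotation as Ro
def down(a): # tool z down, tool x at world angle a
    cx,sx=np.cos(a),np.sin(a)
    return Ro.from_matrix(np.array([[cx,sx,0],[sx,-cx,0],[0,0,-1.]])).as_rotvec()
def best(pos,a):
    c=[(r.ik(pos,down(b)),b) for b in (a,a+np.pi)]
    c=[(abs(j[5]),b,j) for j,b in c if j is not None]; return min(c,key=lambda k:k[0])[1]
E
python3 - <<'E'
from m import *
coin=np.array([-.0373,.0822]);rec=np.array([-.02,0]);u=(rec-coin)/np.linalg.norm(rec-coin)
a=np.arctan2(u[1],u[0])+x[2]
p=w(x,coin-u*.040,.13); b=best(p,a); print(p,b,r.ik(p,down(b)))
r.command_gripper(.026)
r.move_pose(p+[0,0,.04],down(b)); r.movel(p,rate=.2)
print(r.current_opening(),r.current_eef_pos(),r.current_wrist_force(),r.current_clock())
f=snap('wrist','w1');cv2.imwrite('pics/w1b.png',cv2.resize(cv2.imread('pics/w1.png'),(800,600)))
for c in [(-.02,0),(-.085,0)]: print(proj(f,w(x,c,.02))*800/560)
print(proj(f,w(x,coin,.028))*800/560)
E
```

```text
[0.44955799 0.05589148 0.13      ] 1.9093012187481448 [ 3.04026549e-02  2.61047222e-01  1.90353417e+00 -4.44089210e-16
  9.77011260e-01 -3.08102237e-01]
0.025600765335865763 [0.44893562 0.05532104 0.12953346] [ 1.00719563  0.1871078  -0.2913113 ] 3.3917
[402.8111132  502.32977085]
[291.02847326 482.81231602]
[402.83144281 377.02136987]
```

View pics/w1b.png

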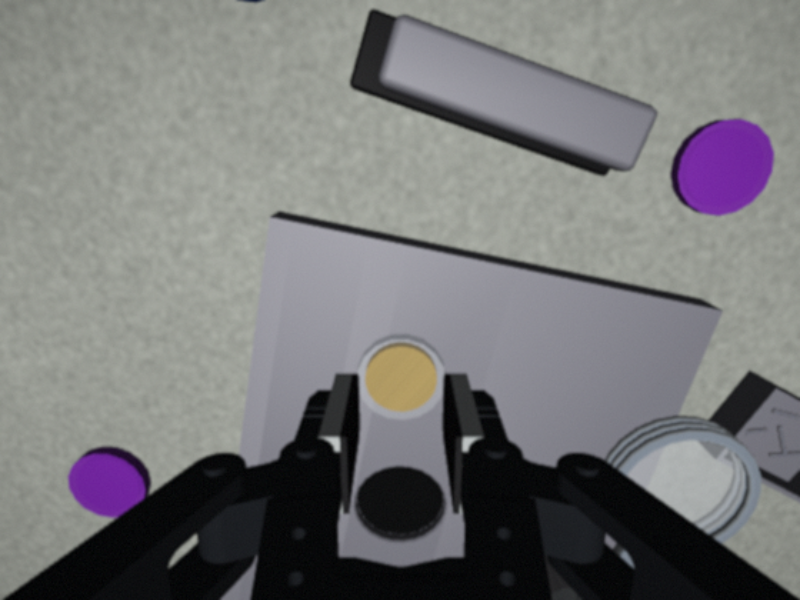

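The wrist view shows the capsule at (401,377) and the recess at (400,500). The predictions were (403,377) and (403,502), so the estimates hold. Next I'll touch down behind the capsule, back off 3 mm and push.

```bash
python3 - <<'E'
from m import *
coin=np.array([-.0373,.0822]);rec=np.array([-.02,0]);u=(rec-coin)/np.linalg.norm(rec-coin)
p=w(x,coin-u*.040,.036); r.movel(p,rate=.12); r.wait(.2)
f0=r.current_wrist_force()[2]; z=.036
while z>.016:
    z-=.001; r.movel(w(x,coin-u*.040,z),rate=.03); r.wait(.05)
    df=r.current_wrist_force()[2]-f0
    if df>1.5: break
print('touch',z,df,r.current_eef_pos())
z+=.0035; r.movel(w(x,coin-u*.040,z),rate=.05)
r.movel(w(x,rec-u*.035,z),rate=.05)
print(r.current_wrist_force(),r.current_clock())
f=snap('side','d2'); cv2.imwrite('pics/d2c.png',cv2.resize(cv2.imread('pics/d2.png')[155:275,220:380],(800,600),interpolation=cv2.INTER_CUBIC))
open('z.txt','w').write(str(z))
E
```

```text
touch 0.02699999999999999 10.32430639769398 [0.44958991 0.05588256 0.02785796]
[-0.63001111  0.858031    0.32308177] 9.4583
```

View pics/d2c.png

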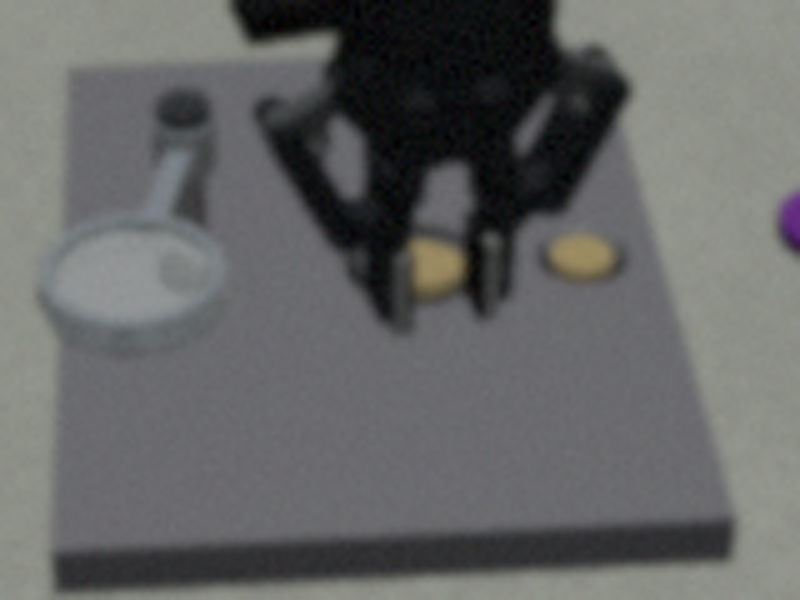

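The gold disc, at (430,266), is at the recess between the fingers. I'll advance 4 mm more, back off, and look from a clear position.

```bash
python3 - <<'E'
from m import *
coin=np.array([-.0373,.0822]);rec=np.array([-.02,0]);u=(rec-coin)/np.linalg.norm(rec-coin)
z=float(open('z.txt').read())
r.movel(w(x,rec-u*.031,z),rate=.04); r.wait(.1); print(r.current_wrist_force())
r.movel(w(x,rec-u*.060,z),rate=.15); r.movel(w(x,rec-u*.06,.13),rate=.2)
r.movel(w(x,rec-u*.12,.13),rate=.2)
print(r.current_clock())
f=snap('side','d3'); cv2.imwrite('pics/d3c.png',cv2.resize(cv2.imread('pics/d3.png')[155:275,220:380],(800,600),interpolation=cv2.INTER_CUBIC))
snap('wrist','w3')
a=cv2.resize(cv2.imread('pics/d3.png')[155:275,220:380],(400,300),interpolation=cv2.INTER_CUBIC)
b=cv2.resize(cv2.imread('pics/w3.png'),(400,300))
cv2.imwrite('pics/c3.png',np.hstack([a,b]))
E
```

```text
[-0.0280395   0.51240211 -0.07887608]
11.3
```

View pics/c3.png

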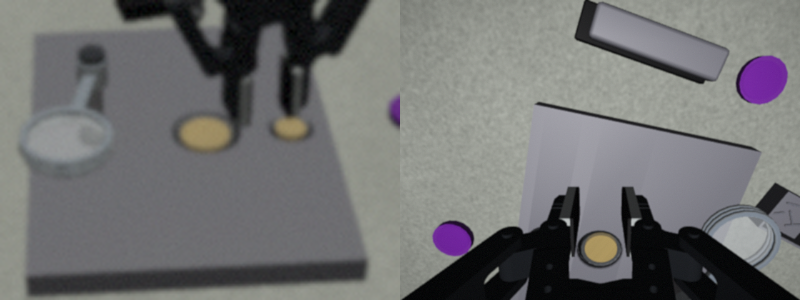

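The capsule now lies centred in the recess with an even dark ring around it: (206,133) in the left crop, (600,248) in the right. It looks flat. Next is the magnifier, which I'll swing along an arc from its +x side with the fingers shut, watching the force near the stop.

```bash
python3 - <<'E'
from m import *
pv=np.array([.065,0]);rad=np.radians
def P(th,z,R=.085): return w(x,pv+R*np.array([np.cos(th),np.sin(th)]),z)
A=lambda th: down(th+np.pi/2+x[2]-np.pi)
r.movel(np.r_[r.current_eef_pos()[:2],.15],rate=.2); r.command_gripper(0.)
r.move_pose(P(rad(38),.15),A(rad(38))); print(r.current_qpos())
r.movel(P(rad(38),.080),rate=.15); r.wait(.2)
f0=np.array(r.current_wrist_force()); log=[]
th=rad(38)
while th<rad(158):
    th+=rad(5) if th<rad(141) else rad(.7)
    r.movel(P(th,.080),A(th),rate=.08); r.wait(.03)
    t=th+np.pi/2+x[2]; F=-(np.array(r.current_wrist_force())-f0)@[np.cos(t),np.sin(t),0]
    log.append((round(np.degrees(th)),round(F,1)))
    if F>4: break
print(log,r.current_clock(),r.current_qpos())
th2=th-rad(10); r.movel(P(th2,.080),A(th2),rate=.08)
r.movel(P(th2,.15),rate=.2)
r.movel(P(rad(110),.16,.12),rate=.2)
f=snap('side','d4');snap('scene','s4')
a=cv2.resize(cv2.imread('pics/d4.png')[155:275,220:380],(400,300),interpolation=cv2.INTER_CUBIC)
b=cv2.resize(cv2.imread('pics/s4.png')[180:290,165:345],(400,300),interpolation=cv2.INTER_CUBIC)
cv2.imwrite('pics/c4.png',np.hstack([a,b]))
print(r.current_clock())
print('lens exp', (proj(f,w(x,(-.02,0),.087))-[220,155])*2.5)
E
```

```text
[-4.95797236e-02  4.61898185e-01  1.49420592e+00  9.32401032e-06
  1.18574383e+00  2.29723522e+00]
[(43, np.float64(-0.3)), (48, np.float64(0.0)), (53, np.float64(0.8)), (58, np.float64(-0.1)), (63, np.float64(-0.2)), (68, np.float64(-0.3)), (73, np.float64(-0.7)), (78, np.float64(-0.4)), (83, np.float64(-1.0)), (88, np.float64(-0.2)), (93, np.float64(-0.1)), (98, np.float64(-0.7)), (103, np.float64(-0.5)), (108, np.float64(0.2)), (113, np.float64(-0.6)), (118, np.float64(-0.3)), (123, np.float64(-0.8)), (128, np.float64(-0.2)), (133, np.float64(-0.6)), (138, np.float64(1.0)), (143, np.float64(-0.4)), (144, np.float64(0.7)), (144, np.float64(1.3)), (145, np.float64(1.4)), (146, np.float64(0.9)), (146, np.float64(0.5)), (147, np.float64(0.9)), (148, np.float64(0.2)), (149, np.float64(-0.4)), (149, np.float64(0.3)), (150, np.float64(0.4)), (151, np.float64(0.4)), (151, np.float64(0.7)), (152, np.float64(4.9))] 24.7 [-1.25751137e-01  3.82510139e-01  1.87575558e+00  1.54230233e-03
  8.83183131e-01  2.29475479e-01]
26.1167
lens exp [206.45796943  59.24191555]
```

View pics/c4.png

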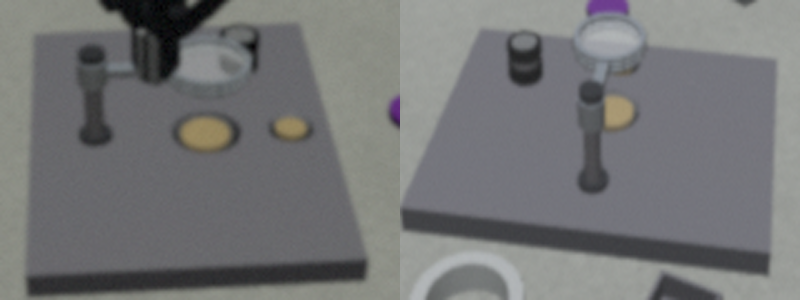

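The magnifier met its stop at a finger angle of 152° (about 151° expected). The lens, at (207,62), is where it should stand over the recess, predicted (206,59). The capsule is still flat in its recess, the loupe and small coin haven't moved, and the gripper is clear.

```bash
python3 - <<'E'
from m import *
p=np.array(r.current_eef_pos()); r.movel([p[0],p[1],.22],rate=.2); r.wait(.3); print(r.current_wrist_force(),r.current_clock()); print(r.job_done())
E
```

```text
[-0.58990672 -0.13142874  0.69526234] 26.8667
the job is handed in; nothing more can be done
None
```

The job is handed in at about 27 s: the larger capsule lies flat in the recess, the magnifier is at its stop with the lens over it, and no other object was moved as far as the camera pictures show.

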